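# Press the flask into the sprung cradle beside the scale square

## Task

Set up the spring reading: push the flat front of the standing square up flush against the left side of the cradle's base, about centred on that side, and let go of it. Then take the round flask out of the tray by its neck, set it upright in the sprung ring, press the ring all the way down to its stop and finish while still holding the flask pressed down there, with the gripper touching only the flask. Do not tip the flask over, and leave the other glassware and things where they are.

Things in the scene. Friction and masses are not known exactly. Their poses are not given: they have to be found in the camera images.
- cradle: Fixed grey base block of the sprung cradle, 120 x 120 mm, 30 high; yaw varies by up to 0.35 rad. Origin: centre of the underside, on the table; z up. Its own +y face (60 from the origin, to the robot's left) is the left side where the square goes. A black ring stands over its middle on three sprung posts.
- ring (a joint): How far the cradle's ring is pressed down, in m: 0 at rest (top of the ring 74 mm above the table), 0.020 at its lower stop (top at 54 mm). The spring needs about 4 N to start moving and 13 N at the stop, 450 N/m; springs back up when let go. The flask's own weight alone does not press it.
- ring_top (a point): Centre of the ring's upper edge, moves with the ring. Ring: 80 mm outside, hole 52 mm across, 12 thick. The flask's ball sits in the hole with its centre 23 mm above this point and the flask's underside 12 mm below it.
- square: Standing aluminium square, loose, 0.24 to 0.4 kg. Origin: middle of the front lower edge; flat front is its plane y = 0 and looks to its -y (towards the cradle), the rest lies on its +y side; z up. Foot 110 (x) x 40 x 12 high; upright scale plate at the front 60 wide, 4 thick, top at 85; behind it a fin 10 thick (x), from the plate to y = 40, top at 70, to pinch from above (mm).
- square_near (a point): The square's front lower corner at its x = -55 mm (nearer the robot). In place, the square's x axis runs along the cradle's x axis.
- square_far (a point): The square's front lower corner at its x = +55 mm (farther from the robot).
- flask: Stoppered round flask of brown glass, 0.1 to 0.2 kg, 130 mm high: flat foot 36 across, ball 70 across, neck 26 across from 69 to 110 above the underside, rim 32 wide at 110 to 114, black stopper 29 across on top. Origin: centre of the underside; z up. Stands in the tray (floor 5 above the table, rim 12).
- flask_ball (a point): Centre of the flask's ball, 35.5 mm above its underside.
- tray: Fixed brown-grey tray 360 (x) x 260 (y) x 12 mm on the robot's right. Origin: centre of its underside.
- conical: Leave alone: conical flask, 119 tall, foot 72 across, in the tray with the round flask (they may have swapped places) (mm). Origin: centre of its underside.
- dish: Leave alone: low black dish, 72 across, 18 high, in the tray (mm). Origin: centre of its underside.
- tweezers: Leave alone: green tweezers lying flat, 128 long, 8 high, beyond the square (mm). Origin: centre of its underside.
- reagent: Leave alone: brown reagent bottle 56 across, 110 high, near left (mm). Origin: centre of its underside.
- lid_dish: Leave alone: low black dish 60 across, 16 high, nearest the robot, left of its centre line (mm). Origin: centre of its underside.
Not all that is in view belongs to the job. What is shaped like the flask but purple is not meant.

How it is judged:
By the outcome, as a careful person would: the job done as asked, in the order asked, and still so for the second after the job is handed in, while the arm keeps its last pose, push and grip.
It also fails if it takes over 67 s, if anything falls off the work surface, if the arm or the gripper's body presses on something with over 40 N, if the wrist force passes 120 N, or if a joint passes its speed limit or range.

## Robot

A 6-joint arm with a two-finger parallel gripper is mounted at the origin on the work surface. World frame = base frame: x ahead of the robot, y to its left, z up, the work surface at z = 0. Lengths are in m, angles in rad, forces in N, time in s.
With the tool pointing down it reaches from about 0.35 to 0.95 m from the base axis. Payload 17.4 kg.
Tool frame: the origin (TCP) lies on the front face of the gripper's body, between the roots of the fingers; the fingertips stand 84 mm ahead of it and the grasp point (between the pads) lies 65 mm ahead of it; z points along the fingers, y is the line along which they close (so a half turn about z gives the same grasp; the last joint's range is limited). The gripper opens to 93 mm and grips with 3 to 60 N. Pads are 15 mm wide; open, the fingers measure 128 mm over their backs; the gripper's body (75 mm by 188 mm) begins 65 mm behind the grasp point.
Start: joints at [1.078, 0.116, 1.442, -0, 1.584, -0.038], TCP at [0.297, 0.606, 0.303] pointing down, gripper open.
Joint ranges: [-2.83, 2.83], [-0.83, 2.19], [0.07, 2.5], [-1.14, 4.28], [0.01, 3], [-2.97, 2.97]. Speed limits (rad/s): [1.89, 1.89, 2.22, 3.14, 3.14, 3.14].

## Interface

Orientations are given as a unit quaternion [w, x, y, z].
In Python, from station import env, snapshot, get_calibration, boxes_of, landmark_of gives the robot as it stands.
- The arm moves only by the tool send_rows, never from a script. Its argument "steps" is one flat list of numbers, 7 for each row, row after row: the shift along the tool's x, y, z in mm, then the turn, a rotation vector about the tool's x, y, z in degrees, then the opening, from 0 (shut) to 1 (fully open). In form: [dx, dy, dz, ax, ay, az, jaw, dx, dy, dz, ax, ay, az, jaw, ...]. A call has 1 to 12 rows; each row shifts and turns the commanded pose from where the row before left it, along the tool's axes as they then stand; what a row does not reach is not made up. A row lasts 1/8 s, in which the tool goes at most 62.5 mm and 10.7 degrees, less where a joint would pass 70% of its speed; a pose out of reach is approached as far as the arm can. A call is refused whole if a number of a shift passes 62.5 or a number of a turn 10.7, either way. A call with a gripper value outside its range is refused whole. The fingers move at their own pace and stop on an object; "grip_force" is the grip in N (left out, the last holds). Time passes only in rows, so rows that do not move let the fingers close. It gives the time, the measured TCP pose, the force, the opening and the grip force at its end, in the units of the state.
- env.state(): the state, without advancing time (a new reading comes with each control period).
- snapshot(name): name is "scene" or "top" or "wrist"; returns the picture (384x512x3 uint8, red, green, blue); there is no depth.
- get_calibration(name): a dict with "camera_matrix" (3x3 intrinsics, pixels), "k1" (the pictures are not rectified: a ray, as slopes to the right and down, at radius r is drawn at 1 + k1 r^2 times it, then the intrinsics apply), "xyz" and "attitude" of the camera in the world. Camera axes: x right, y down, z forward; pixel columns grow to the right and rows downward; lengths in m; the calibration is good to about 2 mm. A picture is of the moment at which its call begins: read the wrist's pose just before it. get_calibration takes no time and is no camera call; for the wrist camera it gives the pose at the moment of the call.
- env.hand_in(): hands the job in; it is judged then, once.
Trained networks look in the newest picture that a camera, given by its name, has taken for a name from the list of things; names that differ only in an ending like _2 or _b are one class to them, and where a whole thing is asked for, a point or a joint stands for the part that bears it (a point fixed in the world has none). Each returns a list of dicts, best first, with "conf" (0 to 1); they miss things now and then, are a little off and sometimes report something else, mostly with a low value. They report only what shows in the picture. A call takes as long as a camera call. They do not tell look-alikes from the thing itself.
- boxes_of(camera, thing): "pixel" ([column, row] in pixels, amid what is visible of it).
- landmark_of(camera, thing): "pixel" ([column, row] in pixels: a listed point, or the origin of a listed thing).
The state is a dict: "clock": time; "joints": joint angles; "joint_velocities": joint speeds; "joint_efforts": joint torques, N m; "tcp_pos": TCP position; "eef_rot": TCP orientation; "force": force on the tool from outside, world axes, zero at the start; "moment": the same for the moment, N m; "finger_gap": finger opening in m; "grasp_force": force on a finger pad.
Only numpy, scipy, OpenCV 4.12 (cv2) and the standard library are available. Lean on these libraries where they do the work, as an engineer would, in place of code of your own. Each camera call takes 0.05 s, during which the arm holds its last target. There are 200 camera calls.

## Working session

There is one attempt and no reset: what is moved stays moved. The work goes in short steps, Python scripts to look and compute and a tool call to move; the robot and the scene stay as the last step left them, time stands still between calls to the robot, and variables do not carry over. Pictures are saved under pics/ and viewed, at most 10 in all, crops included, and the job is handed in when it is done.

Besides the shell and the picture viewer there is one more tool, called after ">>>" as name(argument=value, ...) on one line, values as JSON. send_rows: Moves the arm, as the interface text tells. Its arguments: {"type":"object","properties":{"steps":{"type":"array","items":{"type":"number"}},"grip_force":{"type":"number"}},"required":["steps"]}

```bash
ls; mkdir -p pics; cat > h.py <<'E'
import numpy as np, cv2
from station import env, snapshot, get_calibration, boxes_of, landmark_of
from scipy.spatial.transform import Rotation as R
def rot(q): return R.from_quat([q[1],q[2],q[3],q[0]])
def ray(cal,px):
    K=np.array(cal["camera_matrix"]);d=np.array([(px[0]-K[0,2])/K[0,0],(px[1]-K[1,2])/K[1,1]])
    s=d.copy()
    for _ in range(20): s=d/(1+cal["k1"]*(s@s))
    v=np.array([s[0],s[1],1.]);a=np.array(cal["attitude"])
    Rm=rot(a).as_matrix() if a.size==4 else a
    return np.array(cal["xyz"]),Rm@v/np.linalg.norm(v)
def atz(cal,px,z):
    o,d=ray(cal,px);return o+d*(z-o[2])/d[2]
def tri(rs):
    A=np.zeros((3,3));b=np.zeros(3)
    for o,d in rs:
        P=np.eye(3)-np.outer(d,d);A+=P;b+=P@o
    X=np.linalg.solve(A,b);return X,max(np.linalg.norm((np.eye(3)-np.outer(d,d))@(X-o)) for o,d in rs)
def proj(cal,X):
    K=np.array(cal["camera_matrix"]);a=np.array(cal["attitude"]);Rm=rot(a).as_matrix() if a.size==4 else a
    c=Rm.T@(np.array(X)-np.array(cal["xyz"]));s=c[:2]/c[2];s=s*(1+cal["k1"]*(s@s));return [K[0,0]*s[0]+K[0,2],K[1,1]*s[1]+K[1,2]]
def save(n,im): cv2.imwrite(f"pics/{n}.png",im[:,:,::-1])
E
python3 - <<'E'
from h import *
np.set_printoptions(precision=4,suppress=True)
print(env.state())
names=["cradle","ring_top","square","square_near","square_far","flask","flask_ball","conical","dish","tweezers","reagent","lid_dish"]
for c in("scene","top"):
    save(c+"0",snapshot(c));cal=get_calibration(c);print(c,cal)
    for n in names:
        print(n,[(np.round(d["pixel"],1).tolist(),round(d["conf"],2),atz(cal,d["pixel"],0)[:2].round(3).tolist()) for d in landmark_of(c,n)[:3]])
E
```

```text
pics
{'clock': 0.0, 'joints': array([ 1.0782,  0.1164,  1.4423, -0.    ,  1.584 , -0.0378]), 'joint_velocities': array([ 0.0002, -0.0011,  0.0005,  0.001 ,  0.    ,  0.0015]), 'joint_efforts': array([  0.    , -72.1323, -62.257 ,   0.0779,   0.0241,  -0.0001]), 'tcp_pos': array([0.2965, 0.6063, 0.302 ]), 'eef_rot': array([-0.0001,  0.2254,  0.9743, -0.0005]), 'force': array([-0.0131,  0.3944, -0.7665]), 'moment': array([ 0.0244, -0.033 , -0.0394]), 'grasp_force': 0.0, 'finger_gap': 0.09320685343076582}
scene {'camera_matrix': array([[447.2812,   0.    , 258.0204],
       [  0.    , 447.2812, 194.2798],
       [  0.    ,   0.    ,   1.    ]]), 'k1': -0.17832678459845358, 'xyz': array([1.0361, 0.3572, 0.8712]), 'attitude': array([-0.1641,  0.4234,  0.837 , -0.3053])}
cradle [([233.5, 235.7], 0.97, [0.564, -0.04])]
ring_top [([232.1, 214.0], 0.58, [0.515, -0.083])]
square [([349.6, 302.6], 0.59, [0.556, 0.271])]
square_near [([358.9, 282.0], 0.88, [0.498, 0.263])]
square_far [([342.7, 320.2], 0.87, [0.6, 0.279])]
flask [([231.0, 128.2], 0.8, [0.265, -0.284]), ([157.5, 196.7], 0.66, [0.5
[... 680 characters left out ...]
[([272.6, 154.6], 0.91, [0.58, -0.052])]
square [([158.4, 164.6], 0.88, [0.542, 0.284])]
square_near [([165.6, 179.5], 0.91, [0.498, 0.26])]
square_far [([159.7, 146.8], 0.67, [0.596, 0.283])]
flask [([348.1, 155.1], 0.88, [0.584, -0.275]), ([352.3, 266.9], 0.56, [0.259, -0.285])]
flask_ball [([352.0, 150.6], 0.97, [0.598, -0.287]), ([354.1, 265.7], 0.7, [0.263, -0.29])]
conical [([350.1, 198.3], 0.63, [0.455, -0.28])]
dish [([386.1, 166.1], 0.65, [0.553, -0.387]), ([351.1, 154.3], 0.42, [0.586, -0.284])]
tweezers [([186.6, 127.2], 0.65, [0.658, 0.207])]
reagent [([135.7, 214.5], 0.58, [0.393, 0.341]), ([271.6, 155.6], 0.16, [0.577, -0.049])]
lid_dish [([216.9, 221.6], 0.55, [0.378, 0.104])]
```

View pics/scene0.png

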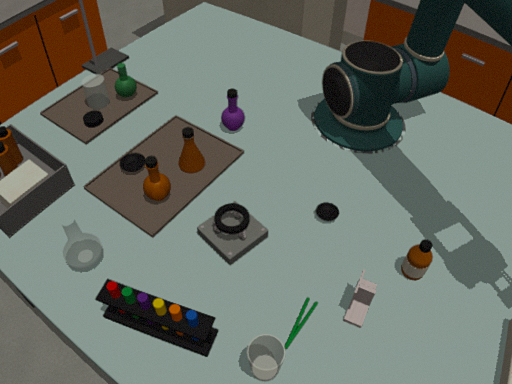

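View pics/top0.png

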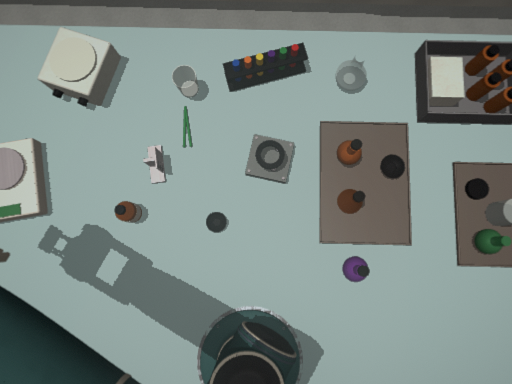

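The scene view shows the square at about (360,300), the cradle at (232,230), the brown round flask at (155,185) and the conical flask at (191,150). In the top view they are at (157,165), (270,158), (349,152) and (350,201). The purple look-alike is outside the tray.

```bash
cat >> h.py <<'E'
np.set_printoptions(precision=4,suppress=True)
def plan(pos,yaw_y=None):
    """tool-axis shift (mm) and turn (deg) from now to pos with tool y at world angle yaw_y (deg), tool straight down"""
    s=env.state();Rm=rot(s["eef_rot"]).as_matrix();p=s["tcp_pos"]
    a=np.degrees(np.arctan2(Rm[1,1],Rm[0,1]));print("tcp",p.round(4),"tool y ang",a.round(2),"tool z",Rm[:,2].round(3))
    d=Rm.T@(np.array(pos)-p)*1000;print("shift in current tool axes mm",d.round(1))
    if yaw_y is not None:
        t=(yaw_y-a+90)%180-90;print("turn about tool z",round(-t,2))
        yy=np.radians(a+t);ty=np.array([np.cos(yy),np.sin(yy),0]);tz=np.array([0,0,-1.]);tx=np.cross(ty,tz)
        print("shift in turned axes",(np.array([tx,ty,tz])@(np.array(pos)-p)*1000).round(1))
E
python3 - <<'E'
from h import *
cal=get_calibration("wrist");s=env.state();Rm=rot(s["eef_rot"]).as_matrix()
print("cam in tool",Rm.T@(cal["xyz"]-s["tcp_pos"]),"\n",Rm.T@rot(cal["attitude"]).as_matrix(),cal["camera_matrix"][0,0])
t=get_calibration("top")
for p in [(255,135),(295,140),(289,182),(247,177)]: print(atz(t,p,.03))
sc=get_calibration("scene")
for n in ["square_near","square_far","ring_top","flask_ball"]:
    print(n,tri([ray(c,landmark_of(k,n)[0]["pixel"]) for k,c in(("top",t),("scene",sc))]))
plan([.56,.2,.38],12)
E
```

```text
cam in tool [ 0.0772 -0.0003 -0.0819] 
 [[ 0.0002 -0.9615 -0.2747]
 [ 1.      0.0005 -0.0009]
 [ 0.001  -0.2747  0.9615]] 276.3907137703324
[0.6297 0.0006 0.03  ]
[ 0.6175 -0.1155  0.03  ]
[ 0.494  -0.0998  0.03  ]
[0.5056 0.0202 0.03  ]
square_near (array([ 0.4977,  0.2616, -0.0021]), np.float64(0.00122297895263135))
square_far (array([ 0.5977,  0.2814, -0.0027]), np.float64(0.002929855056384515))
ring_top (array([ 0.5606, -0.0481,  0.0744]), np.float64(0.0028367246559110456))
flask_ball (array([ 0.586 , -0.2753,  0.0381]), np.float64(0.003196884015554832))
tcp [0.2965 0.6064 0.3028] tool y ang 63.94 tool z [ 0.  0. -1.]
shift in current tool axes mm [-415.2 -249.3  -77.2]
turn about tool z 51.94
shift in turned axes [-452.3  173.2  -77.2]
```

```bash
python3 -c "
from h import *
plan([.56,.14,.38],12)"
```

```text
tcp [0.2965 0.6064 0.3028] tool y ang 63.94 tool z [ 0.  0. -1.]
shift in current tool axes mm [-441.6 -303.2  -77.2]
turn about tool z 51.94
shift in turned axes [-511.   160.7  -77.2]
```

>>> send_rows(steps=[0,0,-40,0,0,10.4,1,0,0,-37,0,0,10.4,1,0,0,0,0,0,10.4,1,0,0,0,0,0,10.4,1,0,0,0,0,0,10.4,1,-30,9,0,0,0,0,1,-60,19,0,0,0,0,1,-60,19,0,0,0,0,1,-60,19,0,0,0,0,1,-60,19,0,0,0,0,1,-60,19,0,0,0,0,1])

```text
clock: 3.08
tcp_pos: [0.466, 0.3051, 0.38]
eef_rot: [0.0, 0.63, 0.777, 0.0]
force: [0.1, 0.7, 0.9]
finger_gap: 0.093
grasp_force: 0.0
```

>>> send_rows(steps=[-60,19,0,0,0,0,1,-60,19,0,0,0,0,1,-40,10,0,0,0,0,1,-20,8,0,0,0,0,1,0,0,0,0,0,0,1,0,0,0,0,0,0,1])

```text
clock: 3.82
tcp_pos: [0.5568, 0.1441, 0.3798]
eef_rot: [-0.0, 0.629, 0.777, 0.0]
force: [0.7, 0.2, -0.6]
finger_gap: 0.0932
grasp_force: 0.0
```

```bash
python3 - <<'E'
from h import *
plan([.56,.14,.38],12)
cal=get_calibration("wrist");im=snapshot("wrist");save("w1",cv2.resize(im,(768,576)))
for n,z in [("square_near",0),("square_far",0),("square",0),("cradle",0),("ring_top",.074),("flask_ball",.0405),("tweezers",0)]:
    print(n,[(d["pixel"],round(d["conf"],2),atz(cal,d["pixel"],z).round(4)) for d in landmark_of("wrist",n)[:2]])
E
```

```text
tcp [0.5568 0.1441 0.3798] tool y ang 11.99 tool z [-0.  0. -1.]
shift in current tool axes mm [-4.7  2.3 -0.2]
turn about tool z -0.01
shift in turned axes [-4.7  2.3 -0.2]
square_near [([229.3, 80.7], 0.61, array([0.4873, 0.2575, 0.    ])), ([236.3, 280.0], 0.5, array([ 0.565 , -0.0909,  0.    ]))]
square_far [([302.7, 82.3], 0.97, array([0.6002, 0.2792, 0.    ]))]
square [([263.5, 80.7], 0.78, array([0.5396, 0.2686, 0.    ]))]
cradle [([242.1, 259.6], 0.86, array([ 0.5675, -0.0454,  0.    ]))]
ring_top [([236.7, 281.7], 0.68, array([ 0.5623, -0.0442,  0.074 ]))]
flask_ball [([224.0, 369.1], 0.51, array([ 0.5769, -0.2686,  0.0405]))]
tweezers [([325.7, 135.5], 0.63, array([0.6579, 0.2074, 0.    ]))]
```

View pics/w1.png

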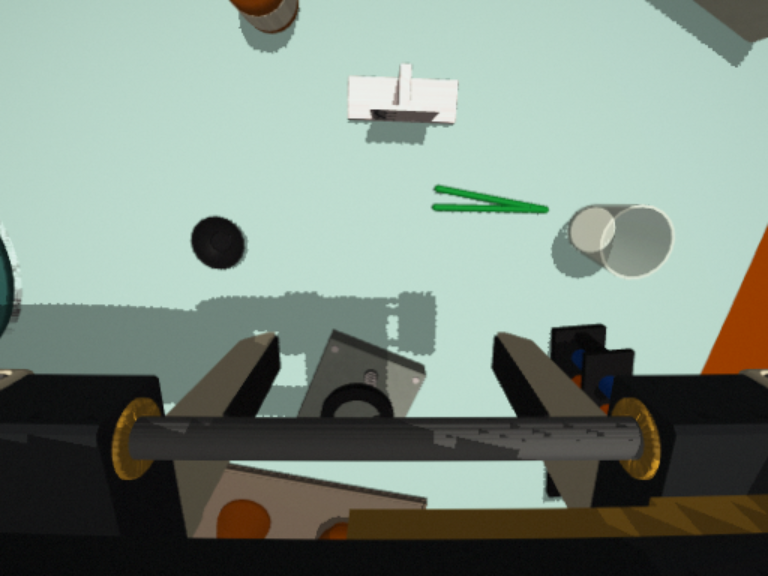

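The wrist view (768 px wide) shows the square's front lower corners at about (347,122) and (457,125). The fin top runs from (405,65) to (403,105), and the corners of the cradle's left face (top edge) are at (334,330) and (425,372). The lid dish, tweezers and beaker are off the path.

```bash
python3 - <<'E'
from h import *
cal=get_calibration("wrist")
for n,p,z in [("sqn",(347,122),0),("sqf",(457,125),0),("finback",(405,64.5),.07),("crn",(334,330),.03),("crf",(425,372),.03)]:
    print(n,atz(cal,np.array(p)/1.5-.17,z))
im=snapshot("wrist");
save("w1c",cv2.resize(im[30:100,210:320],None,fx=5,fy=5,interpolation=cv2.INTER_CUBIC))
save("w1d",cv2.resize(im[205:290,190:300],None,fx=5,fy=5,interpolation=cv2.INTER_CUBIC))
a=cv2.imread("pics/w1c.png");b=cv2.imread("pics/w1d.png")
cv2.imwrite("pics/w1cd.png",cv2.resize(np.vstack([a,b]),None,fx=.77,fy=.77))
E
```

```text
sqn [0.4905 0.2567 0.    ]
sqf [0.6036 0.2778 0.    ]
finback [0.5382 0.3069 0.07  ]
crn [0.5194 0.0374 0.03  ]
crf [0.6309 0.0081 0.03  ]
```

View pics/w1cd.png

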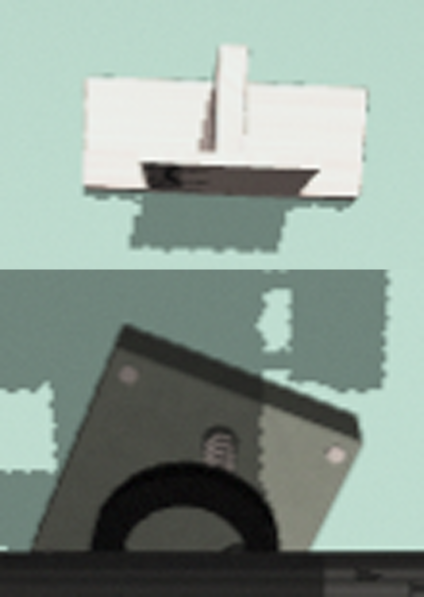

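The crop shows the cradle's left face as a dark strip. Its foot corners are at crop (125,324) and (358,415), its top corners at (117,347) and (360,438), and the square's lower front corners at (84,193) and (358,200).

```bash
python3 - <<'E'
from h import *
cal=get_calibration("wrist")
f=lambda u,v:np.array([u/3.85+210-.4,v/3.85+30-.4]); g=lambda u,v:np.array([u/3.85+190-.4,(v-269.5)/3.85+205-.4])
P={}
for n,p,z in [("sqn",f(84,193),0),("sqf",f(358,200),0),("finback",f(231,45),.07),("cn0",g(125,324),0),("cf0",g(358,415),0),("cn",g(117,347),.03),("cf",g(360,438),.03)]:
    P[n]=atz(cal,p,z)[:2];print(n,P[n])
for a,b in[("sqn","sqf"),("cn0","cf0"),("cn","cf")]:
    d=P[b]-P[a];print(a,np.hypot(*d),np.degrees(np.arctan2(d[1],d[0])),(P[a]+P[b])/2)
E
```

```text
sqn [0.4906 0.2588]
sqf [0.6001 0.2794]
finback [0.5375 0.3086]
cn0 [0.5168 0.0266]
cf0 [0.6336 0.0039]
cn [0.5168 0.0277]
cf [0.631 0.007]
sqn 0.11147849409287935 10.637025905551564 [0.5454 0.2691]
cn0 0.11893278027574619 -11.012154512066106 [0.5752 0.0153]
cn 0.11612521768676573 -10.297826127925166 [0.5739 0.0174]
```

```bash
python3 -c "
from h import *
plan([.541,.2926,.2],10.8)"
```

```text
tcp [0.557  0.1434 0.3798] tool y ang 11.96 tool z [ 0.  0. -1.]
shift in current tool axes mm [149.2  15.3 179.8]
turn about tool z 1.16
shift in turned axes [149.5  12.2 179.8]
```

>>> send_rows(steps=[0,0,0,0,0,1.2,1,37,3,44,0,0,0,1,50,4,50,0,0,0,1,40,3,50,0,0,0,1,22,2,35,0,0,0,1,0,0,0,0,0,0,1,0,0,0,0,0,0,1])

```text
clock: 5.15
tcp_pos: [0.5423, 0.2846, 0.2094]
eef_rot: [0.0, 0.638, 0.77, 0.001]
force: [0.2, 0.3, 0.4]
finger_gap: 0.0931
grasp_force: 0.0
```

```bash
python3 - <<'E'
from h import *
plan([.541,.2926,.115],10.8)
cal=get_calibration("wrist");im=snapshot("wrist");save("w2",im)
for n,z in [("square_near",0),("square_far",0),("square",0)]:
    print(n,[(d["pixel"],round(d["conf"],2),atz(cal,d["pixel"],z).round(4)) for d in landmark_of("wrist",n)[:2]])
E
```

```text
tcp [0.5423 0.2846 0.2094] tool y ang 10.72 tool z [ 0.001  0.    -1.   ]
shift in current tool axes mm [ 8.1  0.  94.4]
turn about tool z -0.08
shift in turned axes [ 8.1  0.2 94.4]
square_near [([203.4, 197.2], 0.66, array([0.486 , 0.2607, 0.    ]))]
square_far [([305.6, 200.4], 0.83, array([0.5977, 0.278 , 0.    ]))]
square [([257.4, 196.5], 0.94, array([0.5444, 0.2725, 0.    ]))]
```

View pics/w2.png

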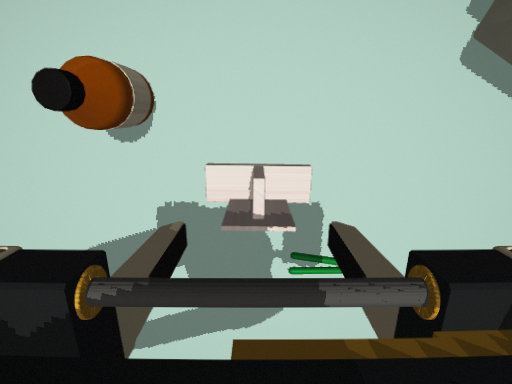

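The fin top spans about (258,178) at the back to (259,217) at the plate, midway between the fingers. The foot's back corners are at (206,164) and (311,165).

```bash
python3 - <<'E'
from h import *
cal=get_calibration("wrist")
for p,z in [((258.5,178),.07),((259,217),.07),((206,164),.012),((311,165),.012)]: print(atz(cal,p,z))
E
```

```text
[0.5384 0.3091 0.07  ]
[0.5452 0.2756 0.07  ]
[0.4858 0.3004 0.012 ]
[0.5916 0.3193 0.012 ]
```

>>> send_rows(steps=[8,0,30,0,0,0,1,0,0,35,0,0,0,1,0,0,25,0,0,0,1,0,0,5,0,0,0,1,0,0,0,0,0,0,0.3,0,0,0,0,0,0,0,0,0,0,0,0,0,0,0,0,0,0,0,0,0,0,0,0,0,0,0,0], grip_force=20)

```text
clock: 6.48
tcp_pos: [0.5404, 0.2928, 0.113]
eef_rot: [0.0, 0.638, 0.77, 0.0]
force: [0.2, 0.0, -0.1]
finger_gap: 0.0472
grasp_force: 0.0
```

```bash
python3 - <<'E'
from h import *
# goal: square y=0 mid at cradle face mid; grasp 24 behind
a=np.radians(-10.6);m=np.array([.5745,.0165]);n=np.array([-np.sin(a),np.cos(a)])
s=env.state();Rm=rot(s["eef_rot"]).as_matrix();q=np.radians(10.8);o=np.array([.5454,.269])
off=np.array([[np.cos(q),np.sin(q)],[-np.sin(q),np.cos(q)]])@(s["tcp_pos"][:2]-o);print("grasp off in square",off,s["force"],s["finger_gap"],s["grasp_force"])
for gap in(.035,.008):
    t=m+n*(gap+off[1])+off[0]*np.array([np.cos(a),np.sin(a)]);plan([*t,s["tcp_pos"][2]],-10.6)
E
```

```text
grasp off in square [-0.0005  0.0244] [ 0.1659  0.0195 -0.1338] 0.047200722867079214 0.0
tcp [0.5404 0.2928 0.113 ] tool y ang 10.74 tool z [ 0.  0. -1.]
shift in current tool axes mm [-222.4    3.2   -0. ]
turn about tool z 21.34
shift in turned axes [-206.    83.9    0. ]
tcp [0.5404 0.2928 0.113 ] tool y ang 10.74 tool z [ 0.  0. -1.]
shift in current tool axes mm [-247.5   -6.6   -0. ]
turn about tool z 21.34
shift in turned axes [-233.    83.9    0. ]
```

>>> send_rows(steps=[0,0,0,0,0,0,0,0,0,0,0,0,0,0,0,0,0,0,0,0,0,0,0,0,0,0,0,0,0,0,0,0,0,0,0])

```text
clock: 7.1
tcp_pos: [0.5404, 0.2929, 0.1129]
eef_rot: [0.0, 0.638, 0.77, 0.0]
force: [1.5, 1.0, -1.0]
finger_gap: 0.0097
grasp_force: 20.0
```

```bash
python3 - <<'E'
from h import *
# w1 pose calibration reconstructed: use top and scene pictures for the tweezers tips instead
w=get_calibration("wrist");s=env.state();T=rot(s["eef_rot"]).as_matrix()
c=dict(w);Rw=rot([0,.629,.777,0]).as_matrix()
c["xyz"]=np.array([.5568,.1441,.3798])+Rw@(T.T@(w["xyz"]-s["tcp_pos"]))
c["attitude"]=Rw@T.T@rot(w["attitude"]).as_matrix()
for p in[(433,188),(432,207),(548,210),(245,243)]: print(atz(c,np.array(p)/1.5,.004))
for p in[(347,122)]: print(atz(c,np.array(p)/1.5,0))
E
```

```text
[0.5939 0.2104 0.004 ]
[0.5976 0.1905 0.004 ]
[0.7228 0.2142 0.004 ]
[0.4026 0.1086 0.004 ]
[0.4906 0.257  0.    ]
```

>>> send_rows(steps=[0,-7,0,0,0,3.6,0,0,-7,0,0,0,3.6,0,0,-7,0,0,0,3.5,0,-20,0,0,0,0,0,0,-25,0,0,0,0,0,0,-25,0,0,0,0,0,0,-25,0,0,0,0,0,0,-25,0,0,0,0,0,0,-25,0,0,0,0,0,0,-20,0,0,0,0,0,0,-10,0,0,0,0,0,0,0,0,0,0,0,0,0])

```text
clock: 8.6
tcp_pos: [0.5198, 0.1144, 0.113]
eef_rot: [0.0, 0.707, 0.707, -0.0]
force: [0.1, -3.6, 1.7]
finger_gap: 0.01
grasp_force: 20.0
```

```bash
python3 - <<'E'
from h import *
s=env.state();print(s["finger_gap"],s["force"])
plan([.5854,.0749,.113],-10.6)
E
```

```text
0.010028895991070047 [ 0.147  -3.5544  1.6585]
tcp [0.5198 0.1144 0.113 ] tool y ang 0.01 tool z [ 0.    -0.001 -1.   ]
shift in current tool axes mm [-39.5  65.6   0. ]
turn about tool z 10.61
shift in turned axes [-26.7  71.7  -0. ]
```

>>> send_rows(steps=[0,10,0,0,0,3.6,0,0,16,0,0,0,3.5,0,0,16,0,0,0,3.5,0,-6,16,0,0,0,0,0,-12,14,0,0,0,0,0,-4,0,0,0,0,0,0,0,0,0,0,0,0,0])

```text
clock: 9.48
tcp_pos: [0.587, 0.0854, 0.113]
eef_rot: [0.0, 0.769, 0.639, 0.0]
force: [2.8, -0.6, 2.0]
finger_gap: 0.0102
grasp_force: 20.0
```

```bash
python3 - <<'E'
from h import *
s=env.state();print(s["finger_gap"],s["force"])
plan([.5854,.0749,.113],-10.6)
im=snapshot("wrist");save("w3",cv2.resize(im[140:300,150:370],None,fx=3,fy=3,interpolation=cv2.INTER_CUBIC))
E
```

```text
0.01017777134029152 [ 2.7628 -0.6481  1.9939]
tcp [0.587  0.0854 0.113 ] tool y ang -10.54 tool z [ 0.001 -0.    -1.   ]
shift in current tool axes mm [-10.6   0.4  -0. ]
turn about tool z 0.06
shift in turned axes [-10.6   0.4  -0. ]
```

View pics/w3.png

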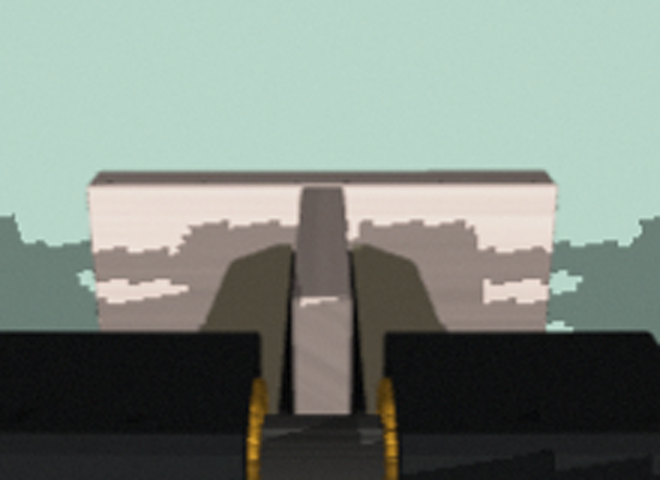

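The wrist crop shows the fin pinched between the fingers, with the foot's back edge (row 172) level, so the square is held square to the tool.

>>> send_rows(steps=[-12,0,0,0,0,0,0,-14,0,0,0,0,0,0,-8,0,0,0,0,0,0,-3,0,0,0,0,0,0,0,0,0,0,0,0,0,0,0,0,0,0,0,0])

```text
clock: 10.28
tcp_pos: [0.58, 0.0487, 0.1132]
eef_rot: [0.0, 0.769, 0.639, 0.0]
force: [0.0, 2.2, 6.1]
finger_gap: 0.0099
grasp_force: 20.0
```

```bash
python3 - <<'E'
from h import *
a=np.radians(-10.6);m=np.array([.5745,.0165]);n=np.array([-np.sin(a),np.cos(a)])
s=env.state();print(s["force"]);plan([*(m+n*.0244),.113],-10.6)
ims=[]
for c,(r0,r1,c0,c1) in(("scene",(170,270,190,310)),("top",(110,190,220,320))):
    im=snapshot(c)[r0:r1,c0:c1];ims.append(cv2.resize(im,(560,int(560*im.shape[0]/im.shape[1])),interpolation=cv2.INTER_CUBIC)[:440])
h=min(i.shape[0] for i in ims);save("st4",cv2.resize(np.hstack([i[:h] for i in ims]),None,fx=.71,fy=.71))
E
```

```text
[0.0084 2.1511 6.1491]
tcp [0.58   0.0487 0.1132] tool y ang -10.55 tool z [ 0. -0. -1.]
shift in current tool axes mm [-8.2  0.5  0.2]
turn about tool z 0.05
shift in turned axes [-8.2  0.5  0.2]
```

View pics/st4.png

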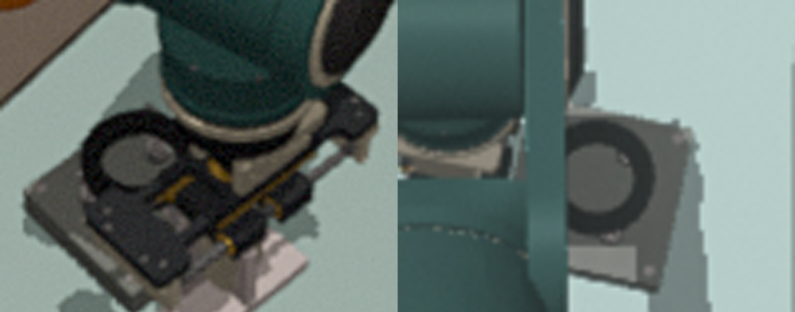

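The crops show the gripper with the square just short of the cradle's left face and clear of the ring. I'll creep up until it touches.

>>> send_rows(steps=[-2,0,0,0,0,0,0,-2,0,0,0,0,0,0,-1,0,0,0,0,0,0,0,0,0,0,0,0,0])

```text
clock: 10.88
tcp_pos: [0.5791, 0.0441, 0.1133]
eef_rot: [-0.0, 0.769, 0.639, 0.0]
force: [2.2, 4.5, 5.4]
finger_gap: 0.01
grasp_force: 20.0
```

>>> send_rows(steps=[-1,0,0,0,0,0,0,-1,0,0,0,0,0,0,0,0,0,0,0,0,0])

```text
clock: 11.25
tcp_pos: [0.5788, 0.0421, 0.1132]
eef_rot: [-0.0, 0.769, 0.639, 0.0]
force: [1.1, 3.1, 5.5]
finger_gap: 0.0099
grasp_force: 20.0
```

>>> send_rows(steps=[-1,0,0,0,0,0,0,0,0,0,0,0,0,0])

```text
clock: 11.5
tcp_pos: [0.5786, 0.0412, 0.1133]
eef_rot: [-0.0, 0.769, 0.639, 0.0]
force: [1.2, 4.9, 6.5]
finger_gap: 0.0099
grasp_force: 20.0
```

>>> send_rows(steps=[-1,0,0,0,0,0,0,0,0,0,0,0,0,0])

```text
clock: 11.75
tcp_pos: [0.5784, 0.0402, 0.1132]
eef_rot: [-0.0, 0.769, 0.639, 0.0]
force: [0.7, 4.1, 6.0]
finger_gap: 0.0099
grasp_force: 20.0
```

>>> send_rows(steps=[-1,0,0,0,0,0,0,0,0,0,0,0,0,0])

```text
clock: 12.0
tcp_pos: [0.5782, 0.0392, 0.1133]
eef_rot: [-0.0, 0.769, 0.639, 0.0]
force: [0.6, 4.9, 5.8]
finger_gap: 0.0098
grasp_force: 20.0
```

>>> send_rows(steps=[-1,0,0,0,0,0,0,0,0,0,0,0,0,0])

```text
clock: 12.25
tcp_pos: [0.578, 0.0382, 0.1133]
eef_rot: [-0.0, 0.769, 0.639, 0.0]
force: [1.2, 4.2, 5.0]
finger_gap: 0.0098
grasp_force: 20.0
```

>>> send_rows(steps=[-1,0,0,0,0,0,0,0,0,0,0,0,0,0])

```text
clock: 12.5
tcp_pos: [0.5779, 0.0375, 0.1133]
eef_rot: [-0.0, 0.769, 0.639, 0.001]
force: [2.0, 8.4, 4.6]
finger_gap: 0.0099
grasp_force: 20.0
```

>>> send_rows(steps=[-1,0,0,0,0,0,0,0,0,0,0,0,0,0])

```text
clock: 12.75
tcp_pos: [0.5779, 0.0372, 0.1133]
eef_rot: [-0.001, 0.769, 0.639, 0.001]
force: [4.0, 14.8, 3.6]
finger_gap: 0.0099
grasp_force: 20.0
```

```bash
python3 - <<'E'
from h import *
s=env.state();print(s["force"],s["moment"],s["tcp_pos"])
c=get_calibration("scene");snapshot("scene")
for n in ["square_near","square_far","cradle","ring_top"]:
    print(n,[(d["pixel"],round(d["conf"],2),atz(c,d["pixel"],0.074 if n=="ring_top" else 0).round(4)) for d in landmark_of("scene",n)[:1]])
E
```

```text
[ 4.043  14.7866  3.6191] [ 2.4945 -0.5882 -0.1436] [0.5779 0.0372 0.1133]
square_near [([267.4, 237.7], 0.78, array([0.521, 0.028, 0.   ]))]
square_far [([231.6, 262.8], 0.94, array([0.6266, 0.0029, 0.    ]))]
cradle [([232.9, 235.7], 0.93, array([ 0.5653, -0.0411,  0.    ]))]
ring_top [([231.3, 215.7], 0.89, array([ 0.5641, -0.0441,  0.074 ]))]
```

>>> send_rows(steps=[-0.7,0,0,0,0,0,0,0,0,0,0,0,0,0,0,0,0,0,0,0,0])

```text
clock: 13.38
tcp_pos: [0.5778, 0.037, 0.1133]
eef_rot: [-0.001, 0.769, 0.639, 0.002]
force: [5.1, 18.7, 4.1]
finger_gap: 0.0101
grasp_force: 20.0
```

>>> send_rows(steps=[0,0,0,0,0,0,0.5,0,0,0,0,0,0,0.5,0,0,0,0,0,0,0.5,0,0,0,0,0,0,0.5,0,0,0,0,0,0,0.5,0,0,-30,0,0,0,0.5,0,0,-60,0,0,0,0.5,0,0,-60,0,0,0,1,15,0,-60,0,0,0,1,20,0,-30,0,0,0,1,0,0,0,0,0,0,1,0,0,0,0,0,0,1])

```text
clock: 14.88
tcp_pos: [0.5839, 0.0695, 0.3516]
eef_rot: [-0.0, 0.769, 0.639, -0.001]
force: [-0.3, 0.2, 0.2]
finger_gap: 0.0908
grasp_force: 0.0
```

```bash
python3 - <<'E'
from h import *
plan([.57,.04,.353],-10.6)
cal=get_calibration("wrist");im=snapshot("wrist");save("w5",cv2.resize(im,(768,576),interpolation=cv2.INTER_CUBIC))
for n in ["square_near","square_far","square"]:
    print(n,[(d["pixel"],round(d["conf"],2),atz(cal,d["pixel"],0).round(4)) for d in landmark_of("wrist",n)[:1]])
E
```

```text
tcp [0.5839 0.0695 0.3516] tool y ang -10.55 tool z [-0.001 -0.    -1.   ]
shift in current tool axes mm [-31.6  -8.3  -1.3]
turn about tool z 0.05
shift in turned axes [-31.6  -8.3  -1.4]
square_near [([223.1, 193.6], 0.64, array([0.5187, 0.0294, 0.    ]))]
square_far [([293.2, 195.9], 0.61, array([0.6308, 0.0046, 0.    ]))]
square [([255.1, 192.3], 0.64, array([0.5706, 0.0221, 0.    ]))]
```

View pics/w5.png

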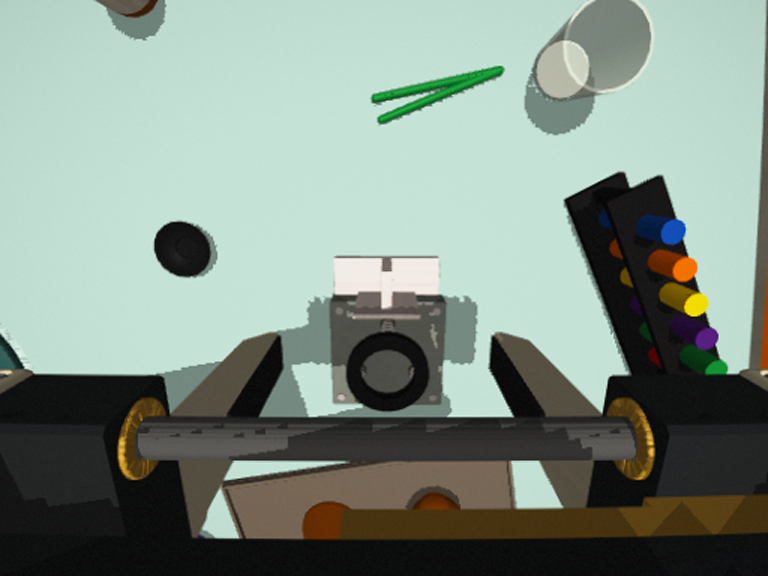

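The square sits flush against the cradle's left face: foot cols 333–439 against cradle cols 331–447 at row 297, with the edges parallel and the offset under 4 mm. The ring outline is centred near (388,372). Next is the flask.

>>> send_rows(steps=[-25,5,0,0,0,0,1,-50,9,0,0,0,0,1,-55,10,0,0,0,0,1,-55,10,10,0,0,0,1,-55,10,20,0,0,0,1,-50,9,20,0,0,0,1,-24,5,0,0,0,0,1,0,0,0,0,0,0,1,0,0,0,0,0,0,1])

```text
clock: 16.2
tcp_pos: [0.5838, -0.2488, 0.3036]
eef_rot: [0.0, 0.769, 0.639, 0.0]
force: [0.7, 0.4, 0.9]
finger_gap: 0.0927
grasp_force: 0.0
```

```bash
python3 - <<'E'
from h import *
# ring from w5
w=get_calibration("wrist");s=env.state();T=rot(s["eef_rot"]).as_matrix()
c=dict(w);Rw=rot([0,.769,.639,-.001]).as_matrix()
c["xyz"]=np.array([.5839,.0695,.3516])+Rw@(T.T@(w["xyz"]-s["tcp_pos"]))
c["attitude"]=Rw@T.T@rot(w["attitude"]).as_matrix()
print("ring",atz(c,np.array([387.7,371.5])/1.5-.17,.068),"cradle",np.mean([atz(c,np.array(p)/1.5-.17,.03) for p in[(331,297),(447,297),(443,403),(333,403)]],0))
plan([.584,-.25,.30])
im=snapshot("wrist");save("w6",im)
for n,z in[("flask",.005),("flask_ball",.0405),("conical",.005)]:
    print(n,[(d["pixel"],round(d["conf"],2),atz(w,d["pixel"],z).round(4)) for d in landmark_of("wrist",n)[:2]])
E
```

```text
ring [ 0.5637 -0.0425  0.068 ] cradle [ 0.5652 -0.0397  0.03  ]
tcp [ 0.5838 -0.2488  0.3036] tool y ang -10.53 tool z [ 0.001 -0.    -1.   ]
shift in current tool axes mm [-1.2  0.4  3.6]
flask [([257.6, 185.4], 0.94, array([ 0.5798, -0.2717,  0.005 ])), ([48.4, 228.0], 0.76, array([ 0.2559, -0.2793,  0.005 ]))]
flask_ball [([257.0, 186.0], 0.75, array([ 0.5805, -0.2632,  0.0405])), ([34.0, 239.0], 0.6, array([ 0.2605, -0.2814,  0.0405]))]
conical [([167.8, 205.4], 0.69, array([ 0.4456, -0.2774,  0.005 ]))]
```

View pics/w6.png

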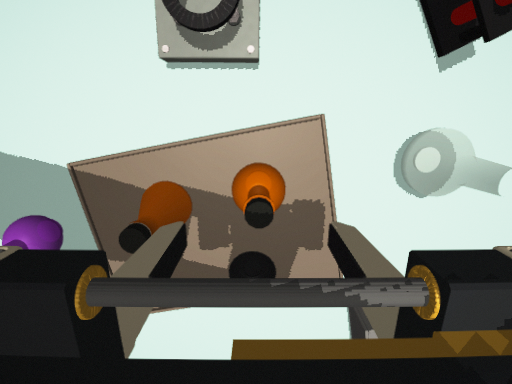

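The ball's outline is centred near (258.5,189.5) and its stopper top near (259.5,213). The conical flask's stopper is at (135,237), clear of the left finger.

```bash
python3 - <<'E'
from h import *
cal=get_calibration("wrist")
print(atz(cal,(258.5,189.5),.0405),atz(cal,(259.5,211),.135))
plan([.583,-.272,.25],-10.5)
E
```

```text
[ 0.5815 -0.268   0.0405] [ 0.5828 -0.2634  0.135 ]
tcp [ 0.5838 -0.2486  0.3034] tool y ang -10.49 tool z [ 0.001 -0.    -1.   ]
shift in current tool axes mm [-23.1   3.4  53.4]
turn about tool z 0.01
shift in turned axes [-23.1   3.5  53.4]
```

>>> send_rows(steps=[-17,1.4,20,0,0,0,1,0,0,33,0,0,0,1,0,0,0,0,0,0,1,0,0,0,0,0,0,1])

```text
clock: 16.9
tcp_pos: [0.5819, -0.2669, 0.2505]
eef_rot: [0.0, 0.769, 0.639, 0.0]
force: [-0.4, 0.2, 0.3]
finger_gap: 0.0933
grasp_force: 0.0
```

```bash
python3 - <<'E'
from h import *
plan([.582,-.266,.16],-10.5)
w=get_calibration("wrist");im=snapshot("wrist");save("w7",cv2.resize(im[120:300,180:340],None,fx=3.3,fy=3.3,interpolation=cv2.INTER_CUBIC))
for n,z in[("flask",.005),("flask_ball",.0405)]:
    print(n,[(d["pixel"],round(d["conf"],2),atz(w,d["pixel"],z).round(4)) for d in landmark_of("wrist",n)[:1]])
E
```

```text
tcp [ 0.5819 -0.2669  0.2505] tool y ang -10.56 tool z [ 0. -0. -1.]
shift in current tool axes mm [ 0.9 -0.1 90.5]
turn about tool z -0.06
shift in turned axes [ 0.9 -0.1 90.5]
flask [([18.9, 236.2], 0.85, array([ 0.2566, -0.2865,  0.005 ]))]
flask_ball [([254.3, 185.8], 0.7, array([ 0.5781, -0.2668,  0.0405]))]
```

View pics/w7.png

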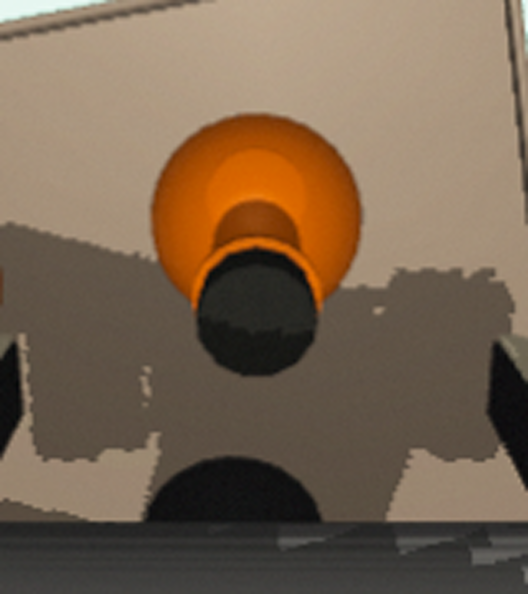

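The ball is centred at crop (256,217) and the stopper top at (256,312), i.e. full-image (257.7,186) and (257.7,214.5).

```bash
python3 - <<'E'
from h import *
w=get_calibration("wrist");s=env.state();T=rot(s["eef_rot"]).as_matrix()
c=dict(w);c["xyz"]=w["xyz"]+np.array([.5838,-.2488,.3036])-s["tcp_pos"]
print("stopper tri",tri([ray(w,(257.6,214.3)),ray(c,(259.5,212.3))]),"ball tri",tri([ray(w,(257.6,185.7)),ray(c,(258.5,189.5))]))
b=atz(w,(257.6,185.7),.0405);t=atz(w,(257.6,214.3),.135);print(b,t);m=(b+t)/2
plan([m[0],m[1],.16],-10.5)
E
```

```text
stopper tri (array([ 0.5847, -0.2515,  0.1719]), np.float64(7.541383341209619e-05)) ball tri (array([ 0.5845, -0.2525,  0.0985]), np.float64(0.00024781308792743464))
[ 0.5821 -0.2675  0.0405] [ 0.5822 -0.2652  0.135 ]
tcp [ 0.5821 -0.2667  0.2512] tool y ang -10.55 tool z [ 0.001 -0.001 -1.   ]
shift in current tool axes mm [ 0.5 -0.2 91.2]
turn about tool z -0.05
shift in turned axes [ 0.4 -0.  91.2]
```

>>> send_rows(steps=[0.5,0,30,0,0,0,1,0,0,35,0,0,0,1,0,0,20,0,0,0,0.6,0,0,6,0,0,0,0.5,0,0,0,0,0,0,0.4,0,0,0,0,0,0,0.3,0,0,0,0,0,0,0.2,0,0,0,0,0,0,0.1,0,0,0,0,0,0,0.1,0,0,0,0,0,0,0.1,0,0,0,0,0,0,0,0,0,0,0,0,0,0], grip_force=35)

```text
clock: 18.55
tcp_pos: [0.582, -0.2661, 0.1591]
eef_rot: [0.0, 0.769, 0.639, 0.0]
force: [0.4, -0.6, 3.6]
finger_gap: 0.0299
grasp_force: 35.0
```

>>> send_rows(steps=[0,0,0,0,0,0,0,0,0,0,0,0,0,0])

```text
clock: 18.8
tcp_pos: [0.582, -0.2661, 0.1591]
eef_rot: [0.0, 0.769, 0.639, 0.0]
force: [0.5, -1.0, 4.4]
finger_gap: 0.0304
grasp_force: 35.0
```

>>> send_rows(steps=[0,0,0,0,0,0,0.45,0,0,0,0,0,0,0.45,0,0,-4,0,0,0,0.45,0,0,0,0,0,0,0.2,0,0,0,0,0,0,0.1,0,0,0,0,0,0,0,0,0,0,0,0,0,0,0,0,0,0,0,0,0])

```text
clock: 19.8
tcp_pos: [0.582, -0.2661, 0.163]
eef_rot: [0.0, 0.769, 0.639, 0.0]
force: [1.0, -0.0, 2.9]
finger_gap: 0.0307
grasp_force: 35.0
```

```bash
python3 - <<'E'
from h import *
s=env.state();print(s["finger_gap"],s["force"],s["tcp_pos"])
im=snapshot("wrist");a=cv2.resize(im[130:300,180:340],None,fx=2.6,fy=2.6,interpolation=cv2.INTER_CUBIC)
im=snapshot("scene");b=cv2.resize(im[130:250,90:220],(a.shape[1]-40,a.shape[0]),interpolation=cv2.INTER_CUBIC)
save("w8",np.hstack([a,b]))
E
```

```text
0.030680992089168916 [ 0.9896 -0.0035  2.8662] [ 0.582  -0.2661  0.163 ]
```

View pics/w8.png

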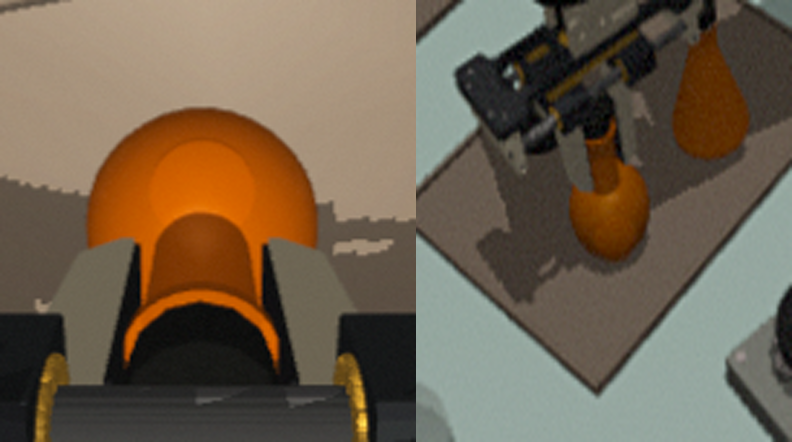

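The pads close on the flask's 32 mm rim, at the top of the neck (gap about 31), and the fingers straddle the neck. I'll regrip 7 mm higher so the rim sits well inside the pads, then test-lift.

>>> send_rows(steps=[0,0,0,0,0,0,0.42,0,0,0,0,0,0,0.42,0,0,-7,0,0,0,0.42,0,0,0,0,0,0,0.2,0,0,0,0,0,0,0.1,0,0,0,0,0,0,0,0,0,0,0,0,0,0,0,0,0,0,0,0,0], grip_force=40)

```text
clock: 20.9
tcp_pos: [0.5822, -0.2662, 0.1705]
eef_rot: [0.001, 0.769, 0.639, 0.0]
force: [0.1, 0.5, 5.8]
finger_gap: 0.0302
grasp_force: 40.0
```

>>> send_rows(steps=[0,0,-5,0,0,0,0,0,0,-10,0,0,0,0,0,0,-20,0,0,0,0,0,0,-30,0,0,0,0,0,0,-30,0,0,0,0,0,0,0,0,0,0,0,0,0,0,0,0,0,0])

```text
clock: 21.78
tcp_pos: [0.5818, -0.266, 0.2644]
eef_rot: [-0.0, 0.769, 0.639, -0.0]
force: [0.1, 0.8, -1.3]
finger_gap: 0.0298
grasp_force: 40.0
```

```bash
python3 - <<'E'
from h import *
s=env.state();print(s["force"],s["moment"],s["finger_gap"])
snapshot("top");snapshot("scene")
t=get_calibration("top");sc=get_calibration("scene")
for n in("flask_ball","flask"):
  for k,c in(("top",t),("scene",sc)):
    print(n,k,[(d["pixel"],round(d["conf"],2)) for d in landmark_of(k,n)[:3]])
    print([ (d["pixel"],round(d["conf"],2)) for d in boxes_of(k,n)[:3]])
g=np.array([.582,-.266,s["tcp_pos"][2]-.0485-.112+.0355]);print("expected ball px",g,proj(t,g),proj(sc,g))
plan([.5635,-.0425,.3],-10.5)
w=get_calibration("wrist");snapshot("wrist");print(proj(w,g),[(d["pixel"],round(d["conf"],2)) for d in landmark_of("wrist","flask_ball")[:2]])
E
```

```text
[ 0.1177  0.8133 -1.3393] [-0.0147  0.0702 -0.0042] 0.029819726973133676
flask_ball top []
[]
flask_ball scene [([151.4, 158.1], 0.95), ([229.7, 119.6], 0.81)]
[([149.7, 158.2], 0.85), ([233.6, 112.5], 0.56)]
flask top []
[]
flask scene [([152.1, 172.0], 0.96)]
[([147.5, 157.1], 0.88), ([231.6, 113.5], 0.72)]
expected ball px [ 0.582  -0.266   0.1394] [np.float64(356.32698943849704), np.float64(143.1662743898015)] [np.float64(151.0759868620603), np.float64(158.07969607529853)]
tcp [ 0.5819 -0.2661  0.2647] tool y ang -10.56 tool z [-0.  0. -1.]
shift in current tool axes mm [216.4 -59.1 -35.3]
turn about tool z -0.06
shift in turned axes [216.5 -58.9 -35.3]
[np.float64(258.11183868948336), np.float64(212.08590081535056)] [([7.4, 239.0], 0.69)]
```

>>> send_rows(steps=[12,-3.2,-5,0,0,0,0,24,-6.5,-5,0,0,0,0,34,-9.2,0,0,0,0,0,38,-10.4,0,0,0,0,0,38,-10.4,0,0,0,0,0,34,-9.2,0,0,0,0,0,22,-6,0,0,0,0,0,10,-2.8,0,0,0,0,0,4,-1,0,0,0,0,0,0,0,0,0,0,0,0,0,0,0,0,0,0,0])

```text
clock: 23.75
tcp_pos: [0.5638, -0.0435, 0.2748]
eef_rot: [-0.0, 0.769, 0.639, -0.0]
force: [-0.7, 0.8, -0.6]
finger_gap: 0.0301
grasp_force: 40.0
```

```bash
python3 - <<'E'
from h import *
s=env.state();print(s["force"],s["moment"],s["finger_gap"])
plan([.5637,-.0432,.24],-10.5)
sc=get_calibration("scene");t=get_calibration("top");w=get_calibration("wrist")
for k,c in(("scene",sc),("wrist",w),("top",t)):
  snapshot(k)
  for n,z in(("flask_ball",s["tcp_pos"][2]-.130),("flask",s["tcp_pos"][2]-.1655),("ring_top",.074)):
    print(k,n,[(d["pixel"],round(d["conf"],2),atz(c,d["pixel"],z).round(4)) for d in landmark_of(k,n)[:2]])
E
```

```text
[-0.7052  0.7533 -0.5697] [-0.096   0.0906  0.034 ] 0.03005460322467233
tcp [ 0.5638 -0.0435  0.2748] tool y ang -10.6 tool z [-0. -0. -1.]
shift in current tool axes mm [ 0.3 -0.2 34.8]
turn about tool z -0.1
shift in turned axes [ 0.3 -0.2 34.8]
scene flask_ball [([227.8, 197.8], 0.98, array([ 0.5727, -0.0441,  0.1448]))]
scene flask [([230.1, 206.8], 0.85, array([ 0.5672, -0.0437,  0.1093]))]
scene ring_top [([228.9, 216.1], 0.87, array([ 0.5682, -0.0477,  0.074 ]))]
wrist flask_ball [([86.1, 369.9], 0.75, array([ 0.3618, -0.1804,  0.1448]))]
wrist flask [([256.6, 202.2], 0.64, array([ 0.5617, -0.0481,  0.1093])), ([98.7, 350.8], 0.58, array([ 0.3512, -0.1909,  0.1093]))]
wrist ring_top [([247.8, 346.8], 0.26, array([ 0.5125, -0.2493,  0.074 ]))]
top flask_ball [([270.8, 150.4], 0.63, array([ 0.5561, -0.0441,  0.1448]))]
top flask [([352.1, 268.7], 0.91, array([ 0.2597, -0.259 ,  0.1093])), ([272.9, 153.8], 0.5, array([ 0.5559, -0.0505,  0.1093]))]
top ring_top []
```

>>> send_rows(steps=[0,0,10,0,0,0,0,0,0,15,0,0,0,0,0,0,12,0,0,0,0,0,0,5,0,0,0,0,0,0,2,0,0,0,0,0,0,0,0,0,0,0,0,0,0,0,0,0,0])

```text
clock: 25.22
tcp_pos: [0.5639, -0.043, 0.2313]
eef_rot: [0.0, 0.769, 0.639, 0.0]
force: [0.4, -0.9, 0.1]
finger_gap: 0.0301
grasp_force: 40.0
```

>>> send_rows(steps=[0,0,2,0,0,0,0,0,0,1,0,0,0,0,0,0,0,0,0,0,0])

```text
clock: 25.6
tcp_pos: [0.564, -0.0429, 0.2282]
eef_rot: [0.0, 0.769, 0.639, 0.0]
force: [1.2, 0.8, 3.6]
finger_gap: 0.0303
grasp_force: 40.0
```

>>> send_rows(steps=[0,0,1,0,0,0,0,0,0,1,0,0,0,0,0,0,0,0,0,0,0], grip_force=50)

```text
clock: 25.98
tcp_pos: [0.5639, -0.0429, 0.2259]
eef_rot: [0.0, 0.769, 0.639, 0.0]
force: [1.6, 0.6, 4.2]
finger_gap: 0.0298
grasp_force: 50.0
```

>>> send_rows(steps=[0,0,2,0,0,0,0,0,0,2,0,0,0,0,0,0,2,0,0,0,0,0,0,0,0,0,0,0])

```text
clock: 26.48
tcp_pos: [0.5639, -0.0429, 0.2199]
eef_rot: [0.0, 0.769, 0.639, 0.0]
force: [0.7, 1.3, 6.7]
finger_gap: 0.0296
grasp_force: 50.0
```

>>> send_rows(steps=[0,0,2,0,0,0,0,0,0,2,0,0,0,0,0,0,2,0,0,0,0,0,0,2,0,0,0,0,0,0,2,0,0,0,0,0,0,0,0,0,0,0])

```text
clock: 27.22
tcp_pos: [0.564, -0.0429, 0.2105]
eef_rot: [0.0, 0.769, 0.639, 0.0]
force: [-0.5, 2.6, 11.5]
finger_gap: 0.0298
grasp_force: 50.0
```

>>> send_rows(steps=[0,0,1,0,0,0,0,0,0,0,0,0,0,0])

```text
clock: 27.48
tcp_pos: [0.5641, -0.0429, 0.2096]
eef_rot: [0.0, 0.769, 0.639, 0.001]
force: [0.0, 3.0, 11.3]
finger_gap: 0.0296
grasp_force: 50.0
```

>>> send_rows(steps=[0,0,1,0,0,0,0,0,0,0,0,0,0,0])

```text
clock: 27.72
tcp_pos: [0.5641, -0.0429, 0.2087]
eef_rot: [0.0, 0.769, 0.639, 0.001]
force: [-0.8, 2.8, 11.5]
finger_gap: 0.0293
grasp_force: 50.0
```

>>> send_rows(steps=[0,0,1,0,0,0,0,0,0,0,0,0,0,0])

```text
clock: 27.98
tcp_pos: [0.5643, -0.0428, 0.2083]
eef_rot: [0.001, 0.769, 0.639, 0.001]
force: [-0.9, 4.2, 15.2]
finger_gap: 0.0297
grasp_force: 50.0
```

>>> send_rows(steps=[0,0,0.7,0,0,0,0,0,0,0,0,0,0,0])

```text
clock: 28.22
tcp_pos: [0.5644, -0.0427, 0.2081]
eef_rot: [0.001, 0.769, 0.639, 0.001]
force: [-1.3, 5.3, 19.6]
finger_gap: 0.0294
grasp_force: 50.0
```

>>> send_rows(steps=[0,0,0.7,0,0,0,0,0,0,0,0,0,0,0,0,0,0,0,0,0,0])

```text
clock: 28.6
tcp_pos: [0.5646, -0.0426, 0.2079]
eef_rot: [0.001, 0.769, 0.639, 0.002]
force: [-2.3, 5.7, 23.5]
finger_gap: 0.0295
grasp_force: 50.0
```

```bash
python3 - <<'E'
from h import *
s=env.state();print(s["force"],s["moment"],s["tcp_pos"],s["finger_gap"])
for k in("scene","top"):
  c=get_calibration(k);snapshot(k)
  for n,z in(("flask_ball",.0775),("flask",.042),("ring_top",.054),("square_near",0),("square_far",0)):
    print(k,n,[(d["pixel"],round(d["conf"],2),atz(c,d["pixel"],z).round(4)) for d in landmark_of(k,n)[:2]])
E
```

```text
[-2.2637  5.6961 23.4667] [ 0.8081  0.5346 -0.0426] [ 0.5646 -0.0426  0.2079] 0.029476819616068024
scene flask_ball []
scene flask []
scene ring_top [([231.1, 222.2], 0.82, array([ 0.5673, -0.0429,  0.054 ])), ([412.1, 270.2], 0.55, array([0.4377, 0.3516, 0.054 ]))]
scene square_near [([269.6, 236.3], 0.71, array([0.5146, 0.0299, 0.    ]))]
scene square_far [([231.1, 265.8], 0.87, array([0.6335, 0.0069, 0.    ]))]
top flask_ball [([352.9, 267.3], 0.73, array([ 0.2618, -0.2684,  0.0775])), ([273.9, 152.4], 0.51, array([ 0.5676, -0.0539,  0.0775]))]
top flask [([273.8, 159.6], 0.57, array([ 0.5554, -0.055 ,  0.042 ]))]
top ring_top [([346.8, 198.1], 0.33, array([ 0.4486, -0.2587,  0.054 ]))]
top square_near []
top square_far [([253.7, 140.1], 0.7, array([0.6228, 0.0048, 0.    ]))]
```

```bash
python3 -c "
from h import *
print(env.hand_in())"
```

```text
the job is handed in; nothing more can be done
None
```

The job is handed in: the square stands flush and about centred (within 4 mm) on the cradle's left side, and the flask is held upright in the ring, pressed to the stop at about 23 N. Two deviations: the pads grip the rim at the top of the neck (the flat fingers closed on it first), and I viewed 11 pictures, one over the limit of 10.

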